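# Temperature check of a chilled bonbon plate: infra-red reading, then contact probe

### The arm

A 6-joint arm with a two-finger parallel gripper is mounted at the origin on a cart in front of the work surface, level with it; the furniture and walls round the work are solid. World frame = base frame: x ahead of the robot, y to its left, z up, the work surface at z = 0. Lengths are in m, angles in degrees, forces in N, time in s.
With the tool pointing down it reaches from about 0.4 to 0.825 m from the base axis. Payload 7 kg.
Tool frame: the origin (TCP) lies midway between the tips of the shut fingers; the grasp point (between the pads) lies 19 mm behind it; z points along the fingers, y is the line along which they close (so a half turn about z gives the same grasp; the last joint's range is limited). The gripper opens to 88 mm and grips with 3 to 60 N. Pads are 19 mm wide; open, the fingers measure 130 mm over their backs; the gripper's body (78 mm by 193 mm) begins 47 mm behind the grasp point.
Start: joints at [91.049, 20.546, 0.682, 0, -70.136, -16.507], TCP at [0.18, 0.651, 0.227] pointing down, gripper open.
Joint ranges: [-176.03, 176.03], [-82.01, 121.73], [-58.28, 71.71], [-173.87, 95.51], [-174.79, -0.11], [-173.66, 173.66]. Speed limits (degrees/s): [136.94, 136.94, 172.46, 180, 180, 180].

### API

Orientations are given as [roll, pitch, yaw] about the fixed x, y, z axes, in that order (R = Rz(yaw) Ry(pitch) Rx(roll)).
In Python, from plant import ctrl gives the robot as it stands.
- The arm moves only by the tool arm_command, never from a script. Its argument "steps" is a list of rows, each an object with "translation": the shift along the tool's x, y, z in mm, a list of three; "rotation": the turn, a rotation vector about the tool's x, y, z in units of 5 degrees (1.0 is 5 degrees), a list of three; "claw": the finger opening in mm, from 0 to 87.6. In form: [{"translation": [x, y, z], "rotation": [rx, ry, rz], "claw": claw}, ...]. A call has 1 to 5 rows; each row is the pose to reach, as a shift and turn from the pose commanded when the call began, along the tool's axes at that moment; what a row does not reach only later rows make up. A row lasts 1/10 s, in which the tool goes at most 50 mm and 8.59 degrees, less where a joint would pass 70% of its speed; a pose out of reach is approached as far as the arm can. A call with a gripper value outside its range is refused whole. The fingers move at their own pace and stop on an object; the grip force is fixed at half the most. Time passes only in rows, so rows that repeat a pose let the fingers close. It gives the time, the measured TCP pose, the force, the opening and the grip force at its end, in the units of the state.
- ctrl.get_obs(): the state, without advancing time (a new reading comes with each control period).
- ctrl.snapshot(name): name is "scene" or "top" or "wrist"; returns (picture, depth): 480x640x3 uint8, red, green, blue; 480x640 float32, m along the optical axis (not along the pixel's ray), 0 where there is no reading.
- ctrl.calibration(name): a dict with "vertical_fov" (degrees; the focal length in pixels is half the picture's height over the tangent of half this angle, whatever the lens; pixels are square), "cx", "cy" (the principal point, pixels), "k1" (the pictures are not rectified: a ray, as slopes to the right and down, at radius r is drawn at 1 + k1 r^2 times it, then the intrinsics apply), "rvec" (rotation vector, rad) and "tvec" (3), from world to camera coordinates, as OpenCV has them; the wrist camera has in their place "hand_eye" (4x4, takes a point from camera to tool coordinates, whose origin is the TCP and whose axes are the flange's). Camera axes: x right, y down, z forward; pixel columns grow to the right and rows downward; lengths in m; the calibration is good to about 2 mm. A picture is of the moment at which its call begins: read the wrist's pose just before it. calibration takes no time and is no camera call.
- ctrl.close_job(): hands the job in; it is judged then, once.
The state is a dict: "clock": time; "joint_pos": joint angles; "qvel": joint speeds; "tau": joint torques, N m; "tool_pos": TCP position; "orientation": TCP orientation; "force": force on the tool from outside, world axes, zero at the start; "moment": the same for the moment, N m; "opening": finger opening in m; "gripper_force": force on a finger pad.
Only numpy, scipy, OpenCV 4.12 (cv2) and the standard library are available. Lean on these libraries where they do the work, as an engineer would, in place of code of your own. Each camera call takes 0.05 s, during which the arm holds its last target. There are 200 camera calls.

### The job

Do the temperature check of the chilled bonbon plate: take the thermometer up out of its stand, aim its infra-red lens at the blue bonbon on the plate from about 10 cm away and hold it still there for two seconds without touching any bonbon. Then take the plate's own temperature: set the sprung probe tip gently on the red dot in the middle of the sloping plate's ringed measuring point, with the probe square to the plate's surface and its tip pressed in about half-way, never hard against its stop. Finish while holding the thermometer like that, with the tip resting on the point, and leave the bonbons and everything else on the counter where they are.

Things in the scene. Friction and masses are not known exactly. Their poses are not given: they have to be found in the camera images.
- cooler: Chilled plate, fixed: white marble slab 140 x 200 mm in a steel rim 150 x 210 mm on a dark wedge housing. It slopes 15 degrees; the low -x edge, nearer the robot, has a stop 5 mm high. Origin: centre of the slab's top, 56 mm above the counter (high edge 76 mm); x runs up the slope, y along it level, z is the surface's normal, 15 degrees from vertical, leaning to the low edge
- spot (a point): centre of the measuring point, a round red and white ringed sticker 24 mm across on the marble (red outer ring 20 mm, red dot 8 mm in the middle), 34 mm down the slope from the plate's centre, in the lower half; lies in the surface of the slab; axes as the plate's: z is the surface's normal
- thermometer: Loose hand thermometer, 0.14 kg, upright in its stand. White case 26 (x) x 40 (y) x 96 mm, display on the -x face, black grip pads on the +y and -y sides (42 mm over them). A probe and a lens point down (-z) from its grey nose. Origin: on the case's mid axis, level with the probe tip; z up its long axis: nose from 50 mm, top at 159 mm. Probe axis at x = +6, lens at x = -6.5, z = 44 mm, y = 0
- thermometer_grip (a point): where to grasp: middle of the grip pads, 122 mm above the thermometer's origin on its long axis, 37 mm below its top and 47 mm above the stand's rim while it stands there; axes as the thermometer's: the fingers close along y
- ir_eye (a point): centre of the infra-red lens at the lower end of the thermometer; it looks along the thermometer's -z; the probe's tip stands 44 mm further out than the lens and 12.5 mm to its +x side
- probe_tip (a point): foot of the copper contact pad (8 mm across) at the end of the sprung probe
- plunger (a joint): how far the sprung probe tip is pushed in: 0 fully out, 0.010 m at its stop, half-way 0.005; the spring pushes with 1.2 N at first touch and 0.3 N more per mm (2.7 N half-way, 4.2 N at the stop)
- stand: Bench stand of the thermometer, fixed: black upright socket 38 x 54 mm, 89 mm high, slotted in front, on a dark steel foot 84 x 96 mm. The thermometer's nose rests in it with 2 mm play, its origin 14 mm above the counter; lift it straight up 80 mm to clear the probe. Origin: centre of the foot's underside; z up, x and y as the thermometer's
- bonbon_blue_mid (a point): middle of the blue bonbon (a blue rounded cube, 22 x 22 x 16 mm), loose, one of four bonbons in a level row on the upper half of the plate, 44 mm apart; which of the four places it has varies
- bonbon_dark_mid (a point): middle of the very dark brown, dome-shaped bonbon, 22 to 24 mm across, 16 to 17 mm high, loose, in the same row
- bonbon_ivory_mid (a point): middle of the ivory-coloured, rounded cube-shaped bonbon, 22 to 24 mm across, 16 to 17 mm high, loose, in the same row
- bonbon_milk_mid (a point): middle of the milk-chocolate brown, dome-shaped bonbon, 22 to 24 mm across, 16 to 17 mm high, loose, in the same row
- log_book: blue notebook, 148 x 109 x 14 mm, lying at the near edge on the right; a bystander
- log_pen: black pen, 145 mm long, lying on the counter to the right of the notebook; a bystander
- choc_bar_1: dark-brown wrapped chocolate bar, 140 x 64 x 12 mm, lying at the near edge of the counter under the orange-brown one; a bystander
- choc_bar_2: orange-brown wrapped chocolate bar, 140 x 64 x 12 mm, lying on the dark-brown one; a bystander
- stamp: wooden hand stamp with a turned knob, 32 x 44 x 65 mm, standing at the near edge; a bystander
- gift_box_1: kraft cardboard gift box, 66 x 66 x 48 mm, standing at the back, left of the plate; a bystander
- ribbon_spool_3: spool of red ribbon, 66 mm across, 26 mm high, lying at the back left corner; a bystander
Not all that is in view belongs to the job. Of the things that look like the thermometer, the larger one is meant.

How it is judged (in metres and radians):
On the way:
1. the lens, 7 to 15 cm from the blue bonbon, is aimed at it (its line of sight passes within 12 mm of the bonbon's middle), and the thermometer is held still (contact force between thermometer and the fingers above 1 N and x of bonbon_blue_mid in the frame of ir_eye between -0.012 and 0.012 m and y of bonbon_blue_mid in the frame of ir_eye between -0.012 and 0.012 m and z of bonbon_blue_mid in the frame of ir_eye between -0.15 and -0.07 m and linear speed of thermometer below 0.025 m/s and angular speed of thermometer below 0.2 rad/s), for 1 s.
At the end, for the whole second after the job is handed in: Held still in the fingers, off its stand: probe tip within 8 mm of the point's centre, axis within 8 degrees of the plate's normal, tip pressed in 2 to 8.5 of its 10 mm, 0.8 to 8 N on the plate; bonbons within 12 mm and other things within 20 mm of where they were (distance between probe_tip and spot below 0.008 m and angle between the z axis of thermometer and the z axis of spot, either way round below 0.14 rad and value of joint plunger between 0.002 and 0.0085 m and contact force between thermometer and cooler between 0.8 and 8 N and contact force between thermometer and the fingers above 1 N and contact force between thermometer and stand below 0.05 N and linear speed of thermometer below 0.02 m/s and distance of each of bonbon_blue_mid, bonbon_dark_mid, bonbon_ivory_mid, bonbon_milk_mid from where it was at the start of the episode below 0.012 m and distance of each of log_book, log_pen, choc_bar_1, choc_bar_2, stamp, gift_box_1, ribbon_spool_3 from where it was at the start of the episode below 0.02 m); the arm keeps its last pose, push and grip.
It fails at once if a bonbon is touched by the thermometer or the robot (contact force between any of bonbon_blue, bonbon_dark, bonbon_ivory, bonbon_milk and thermometer above 0.1 N or contact force between any of bonbon_blue, bonbon_dark, bonbon_ivory, bonbon_milk and the fingers above 0.1 N or contact force between any of bonbon_blue, bonbon_dark, bonbon_ivory, bonbon_milk and the arm above 0.1 N).
It fails at once if the probe is pressed hard on the plate (over 12 N) (contact force between thermometer and cooler above 12 N).
It fails at once if the probe tip is driven against its stop (value of joint plunger above 0.0098 m).
It fails at once if a bystander is shoved or knocked over (distance of any of log_book, log_pen, choc_bar_1, choc_bar_2, stamp, gift_box_1, ribbon_spool_3 from where it was at the start of the episode above 0.03 m).
It also fails if it takes over 43 s, if anything falls off the work surface, if the arm or the gripper's body presses on something with over 40 N, if the wrist force passes 120 N, or if a joint passes its speed limit or range.

## Working session

There is one attempt and no reset: what is moved stays moved. The work goes in short steps, Python scripts to look and compute and a tool call to move; the robot and the scene stay as the last step left them, time stands still between calls to the robot, and variables do not carry over. Pictures are saved under pics/ and viewed, at most 10 in all, crops included, and the job is handed in when it is done.

Besides the shell and the picture viewer there is one more tool, called after "Call:" as name(argument=value, ...) on one line, values as JSON. arm_command: Moves the arm, as the interface text tells. Its arguments: {"type":"object","properties":{"steps":{"type":"array"}},"required":["steps"]}

```bash
mkdir -p pics; cat > h.py <<'E'
import numpy as np, cv2
from scipy.spatial.transform import Rotation as R
from plant import ctrl
def tool(o=None):
    o=o or ctrl.get_obs(); T=np.eye(4)
    T[:3,:3]=R.from_euler('xyz',o['orientation'],degrees=True).as_matrix(); T[:3,3]=o['tool_pos']; return T
def snap(n):
    T=tool(); im,d=ctrl.snapshot(n); c=ctrl.calibration(n)
    f=240/np.tan(np.radians(c['vertical_fov'])/2)
    if 'hand_eye' in c: M=T@np.array(c['hand_eye'])
    else:
        W=np.eye(4);W[:3,:3]=cv2.Rodrigues(np.array(c['rvec'],float))[0];W[:3,3]=np.ravel(c['tvec']);M=np.linalg.inv(W)
    v,u=np.mgrid[:480,:640].astype(float)
    x=(u-c['cx'])/f;y=(v-c['cy'])/f;a,b=x.copy(),y.copy()
    for _ in range(10):
        s=1+c['k1']*(a*a+b*b);a,b=x/s,y/s
    P=np.stack([a*d,b*d,d],-1)@M[:3,:3].T+M[:3,3]
    P[d==0]=np.nan
    return im,P,M
def save(n,im): cv2.imwrite('pics/'+n,im[:,:,::-1])
def move(Tt):
    "shift (mm) and rotvec (5deg) from current to target"
    D=np.linalg.inv(tool())@Tt
    return np.round(D[:3,3]*1000,1),np.round(np.degrees(R.from_matrix(D[:3,:3]).as_rotvec())/5,3)
E
python3 - <<'E'
from h import *
o=ctrl.get_obs();print(o)
for n in('scene','top'):
    im,P,M=snap(n);save(n+'.png',im);np.save(n+'.npy',P);print(n,M.round(3).tolist(), ctrl.calibration(n))
E
```

```text
{'clock': 0.0, 'joint_pos': array([ 9.10473702e+01,  2.05918392e+01,  6.33576673e-01, -2.03724256e-02,
       -7.01335125e+01, -1.65067852e+01]), 'qvel': array([-0.1139789 , -0.01232053, -0.04193151, -0.00402035, -0.11001892,
        0.07110526]), 'tau': array([-9.13362837e-04, -5.82715023e+01,  2.93074107e+01,  6.99759588e+00,
        7.00330449e-03, -1.49781799e-04]), 'tool_pos': array([0.1798202 , 0.65011136, 0.22561581]), 'orientation': array([ 1.79906566e+02, -7.71656256e-03, -1.54663473e+01]), 'force': array([-0.15435468,  0.33433774,  0.01880506]), 'moment': array([ 0.01440032, -0.01816185, -0.01890085]), 'gripper_force': 0.0, 'opening': 0.08752257579881159}
scene [[0.648, -0.378, 0.661, -0.331], [-0.762, -0.337, 0.553, -0.741], [0.013, -0.862, -0.507, 0.752], [0.0, 0.0, 0.0, 1.0]] {'vertical_fov': 54.57537266928996, 'cx': 317.2109848222259, 'cy': 246.13910758016345, 'k1': 0.007491778574403937, 'rvec': array([ 1.95306832, -0.89347473,  0.52850887]), 'tvec': array([-0.3599212 ,  0.27238769,  1.01034447])}
top [[-0.002, -0.996, 0.085, 0.41], [-1.0, 0.001, -0.009, -0.038], [0.009, -0.085, -0.996, 1.526], [0.0, 0.0, 0.0, 1.0]] {'vertical_fov': 51.604944468954145, 'cx': 318.89868911234436, 'cy': 231.78979184737375, 'k1': -0.08287578060286499, 'rvec': array([ 2.18059143, -2.18360243,  0.1022629 ]), 'tvec': array([-0.05051707,  0.53861525,  1.4854321 ])}
```

View pics/scene.png

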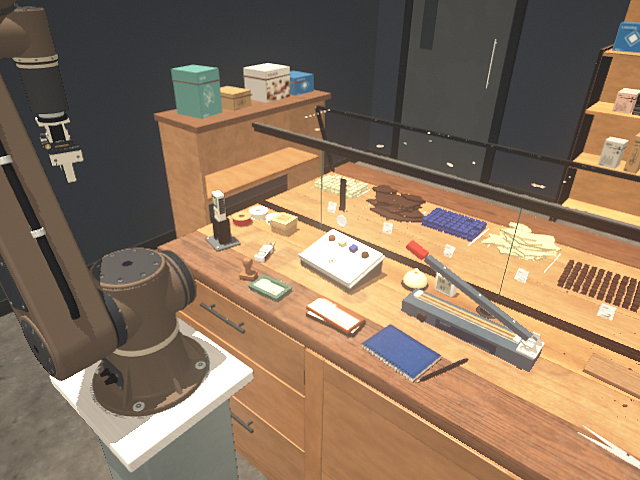

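View pics/top.png

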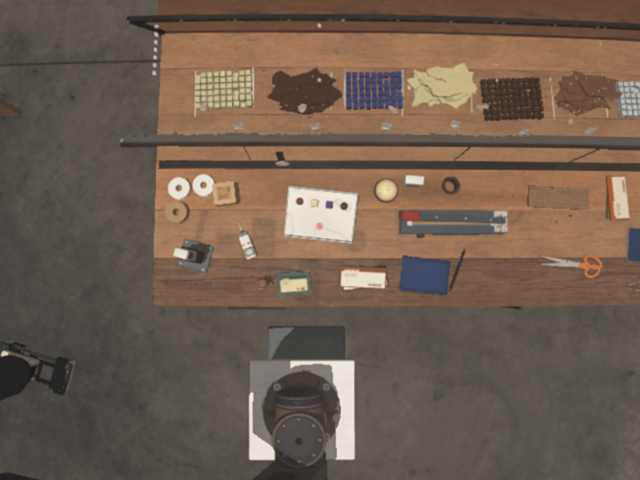

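The scene view shows the thermometer in its stand at about (220,215). In the top view it is at (190,254), the plate at (320,214), the red spot at (320,226) and the blue bonbon at (329,205). Next I measure these.

```bash
python3 - <<'E'
from h import *
im=cv2.imread('pics/top.png')[:,:,::-1].astype(int);P=np.load('top.npy')
r,g,b=[im[...,i] for i in range(3)]
def rep(n,m,box):
    u0,v0,u1,v1=box; k=np.zeros_like(m);k[v0:v1,u0:u1]=1;m=m&k; q=P[m]; print(n,m.sum(),np.nanmedian(q,0).round(4),np.nanmin(q,0).round(4),np.nanmax(q,0).round(4))
T=np.ones_like(r,bool)
rep('spot',(r-g>50),(305,215,335,237))
rep('blue',(b-r>40),(285,190,357,215))
rep('dark',(r+g+b<200),(290,195,310,210));rep('dark2',(r+g+b<250),(336,197,352,212))
rep('ivory',(r-b>40)&(r>150),(308,195,322,212))
# slab fit
m=np.zeros_like(T);m[192:238,290:352]=1;m&=(r>170)&(abs(r-b)<30);q=P[m];q=q[~np.isnan(q).any(1)]
c=q.mean(0);n=np.linalg.svd(q-c)[2][2];n*=np.sign(n[2]);print('slab',c,n,np.degrees(np.arccos(n[2])),'az',np.degrees(np.arctan2(n[1],n[0])))
rect=cv2.minAreaRect(q[:,:2].astype(np.float32));print(rect)
# thermometer high points
a=P[225:275,165:220].reshape(-1,3);a=a[~np.isnan(a).any(1)]
for lo,hi in((.15,.2),(.07,.12),(.005,.05)):
    s=a[(a[:,2]>lo)&(a[:,2]<hi)]
    if len(s)>3: print(lo,len(s),np.median(s,0),cv2.minAreaRect(s[:,:2].astype(np.float32)))
S=np.load('scene.npy');s=S[185:252,200:245].reshape(-1,3);s=s[~np.isnan(s).any(1)]
for lo,hi in((.165,.19),(.1,.165),(.05,.1)):
    t=s[(s[:,2]>lo)&(s[:,2]<hi)&(s[:,0]<.8)];print('sc',lo,len(t),np.median(t,0),t.min(0),t.max(0))
big=cv2.resize(cv2.imread('pics/top.png')[180:300,150:370],None,fx=3.6,fy=3.6,interpolation=2);cv2.imwrite('pics/c1.png',big)
E
```

```text
spot 31 [ 0.5542 -0.0514  0.0498] [ 0.5475 -0.0603  0.044 ] [ 0.5628 -0.0424  0.0564]
blue 17 [ 0.6153 -0.0777  0.0817] [ 0.609  -0.0865  0.0783] [ 0.6213 -0.0746  0.0864]
  return np.nanmean(a, axis, out=out, keepdims=keepdims)
Traceback (most recent call last):
ValueError: zero-size array to reduction operation fmin which has no identity
```

```bash
python3 - <<'E'
from h import *
im=cv2.imread('pics/top.png')[:,:,::-1].astype(int);P=np.load('top.npy')
r,g,b=[im[...,i] for i in range(3)]
m=np.zeros(r.shape,bool);m[192:238,290:352]=1;m&=(r>150)&(abs(r-b)<45);q=P[m];q=q[~np.isnan(q).any(1)]
c=q.mean(0);n=np.linalg.svd(q-c,full_matrices=False)[2][2];n*=np.sign(n[2]);print('slab',len(q),c,n,np.degrees(np.arccos(n[2])),'az',np.degrees(np.arctan2(n[1],n[0])))
print(cv2.minAreaRect(q[:,:2].astype(np.float32)))
a=P[225:275,165:220].reshape(-1,3);a=a[~np.isnan(a).any(1)]
for lo,hi in((.15,.2),(.07,.12),(.005,.05)):
    s=a[(a[:,2]>lo)&(a[:,2]<hi)]
    if len(s)>3: print(lo,len(s),np.median(s,0),cv2.minAreaRect(s[:,:2].astype(np.float32)))
S=np.load('scene.npy');s=S[185:252,200:245].reshape(-1,3);s=s[~np.isnan(s).any(1)]
for lo,hi in((.165,.19),(.1,.165),(.05,.1)):
    t=s[(s[:,2]>lo)&(s[:,2]<hi)&(s[:,0]<.8)];print('sc',lo,len(t),np.median(t,0),t.min(0),t.max(0)) if len(t) else 0
big=cv2.resize(cv2.imread('pics/top.png')[180:300,150:370],None,fx=3.6,fy=3.6,interpolation=2);cv2.imwrite('pics/c1.png',big)
E
```

```text
slab 2618 [ 0.58561223 -0.05572149  0.05798175] [-0.26024847  0.02542132  0.96520697] 15.15832060051805 az 174.42099174123223
((0.5876915454864502, -0.05635470151901245), (0.18440130352973938, 0.13375258445739746), 89.96817016601562)
0.15 163 [0.46774664 0.32681027 0.17486332] ((0.46776726841926575, 0.32868945598602295), (0.043187398463487625, 0.027013394981622696), 73.66352081298828)
0.07 119 [0.46563849 0.31067024 0.09213958] ((0.46810266375541687, 0.328006386756897), (0.054249610751867294, 0.03811481595039368), 75.65596771240234)
0.005 1017 [0.48011413 0.32175513 0.00866421] ((0.48616647720336914, 0.33945152163505554), (0.15110546350479126, 0.1700732260942459), 0.09642502665519714)
sc 0.165 59 [0.46443509 0.31942861 0.16961891] [0.45024408 0.30091906 0.16510222] [0.47953036 0.34372841 0.17353878]
sc 0.1 223 [0.45770892 0.30960572 0.13192792] [0.44997461 0.29867007 0.10074387] [0.47536145 0.34298395 0.16412692]
sc 0.05 251 [0.45689511 0.30575917 0.07641248] [0.44225003 0.29241544 0.05001415] [0.48136459 0.35550286 0.09997888]
```

View pics/c1.png

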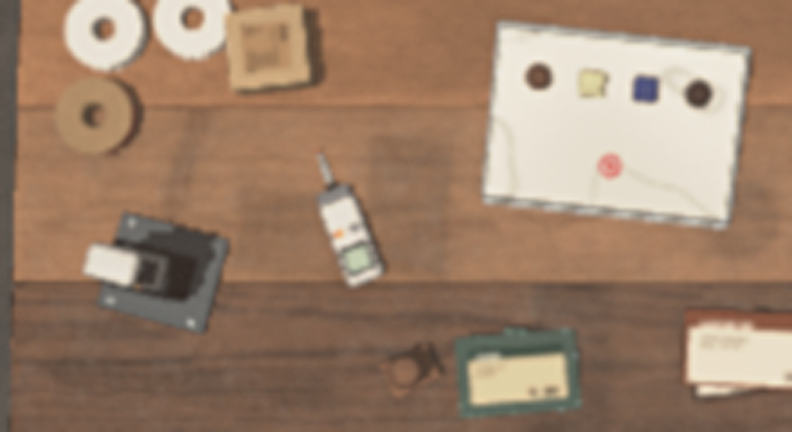

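The picture shows the thermometer upright in its stand at crop (115,265), and the row on the plate is dark, ivory, blue, milk from the left. The decoy thermometer lies at crop (350,235). I move above the thermometer and look with the wrist camera. I also check the depth data for where the glass guard is.

```bash
python3 - <<'E'
from h import *
T=tool();G=T.copy();G[:3,:3]=(R.from_euler('z',-15.5,degrees=True)*R.from_euler('x',180,degrees=True)).as_matrix();G[:3,3]=[.42,.34,.25]
print(move(G))
for n in('top','scene'):
    q=np.load(n+'.npy').reshape(-1,3);q=q[(q[:,2]>.12)&(q[:,0]>.5)&(q[:,0]<.95)&(abs(q[:,1])<.4)]
    print(n,len(q),np.percentile(q,[0,5,50,95,100],axis=0).round(3).tolist() if len(q) else '')
E
```

```text
(array([314.2, 234.9, -23.9]), array([ 0.017, -0.002,  0.007]))
top 4605 [[0.556, -0.4, 0.121], [0.573, -0.369, 0.178], [0.745, -0.029, 0.307], [0.763, 0.35, 0.311], [0.949, 0.4, 0.316]]
scene 3533 [[0.553, -0.4, 0.121], [0.561, -0.383, 0.15], [0.738, -0.141, 0.293], [0.761, 0.316, 0.305], [0.947, 0.4, 0.307]]
```

Call:
arm_command(steps=[{"translation": [314,235,-24],"rotation": [0,0,0],"claw": 87},{"translation": [314,235,-24],"rotation": [0,0,0],"claw": 87},{"translation": [314,235,-24],"rotation": [0,0,0],"claw": 87},{"translation": [314,235,-24],"rotation": [0,0,0],"claw": 87},{"translation": [314,235,-24],"rotation": [0,0,0],"claw": 87}])

```text
clock: 0.6
tool_pos: [0.3333, 0.4513, 0.2417]
orientation: [180.0, 0.0, -15.4]
force: [1.1, 0.5, 1.1]
opening: 0.087
gripper_force: 0.0
```

Call:
arm_command(steps=[{"translation": [90,67,-7],"rotation": [0,0,0],"claw": 87},{"translation": [90,67,-7],"rotation": [0,0,0],"claw": 87},{"translation": [90,67,-7],"rotation": [0,0,0],"claw": 87},{"translation": [90,67,-7],"rotation": [0,0,0],"claw": 87},{"translation": [90,67,-7],"rotation": [0,0,0],"claw": 87}])

```text
clock: 1.1
tool_pos: [0.4014, 0.3647, 0.2486]
orientation: [180.0, 0.0, -15.5]
force: [-0.5, 0.6, -0.5]
opening: 0.0871
gripper_force: 0.0
```

```bash
python3 - <<'E'
from h import *
im,P,M=snap('wrist');save('w1.png',im);np.save('w1.npy',P);print(ctrl.get_obs()['tool_pos'],M.round(3).tolist())
q=P.reshape(-1,3);q=q[~np.isnan(q).any(1)]
for lo,hi in((.165,.18),(.083,.095),(.004,.03)):
    s=q[(q[:,2]>lo)&(q[:,2]<hi)&(np.hypot(q[:,0]-.468,q[:,1]-.329)<.07)]
    if len(s)>3: print(lo,len(s),np.median(s,0),cv2.minAreaRect(s[:,:2].astype(np.float32)))
E
```

```text
[0.4011108  0.36516087 0.24854902] [[-0.267, -0.917, -0.296, 0.483], [-0.964, 0.254, 0.082, 0.342], [-0.0, 0.307, -0.952, 0.406], [0.0, 0.0, 0.0, 1.0]]
0.165 2328 [0.46922097 0.32731255 0.17193518] ((0.46867626905441284, 0.3270294666290283), (0.03975263610482216, 0.025835581123828888), 75.54877471923828)
0.083 495 [0.48289051 0.33904437 0.08817231] ((0.46922779083251953, 0.32706907391548157), (0.05377081036567688, 0.03689800202846527), 75.9381103515625)
0.004 3723 [0.48605593 0.3351296  0.00724756] ((0.4687875807285309, 0.3269833028316498), (0.09651701897382736, 0.08375261723995209), 74.53595733642578)
```

View pics/w1.png

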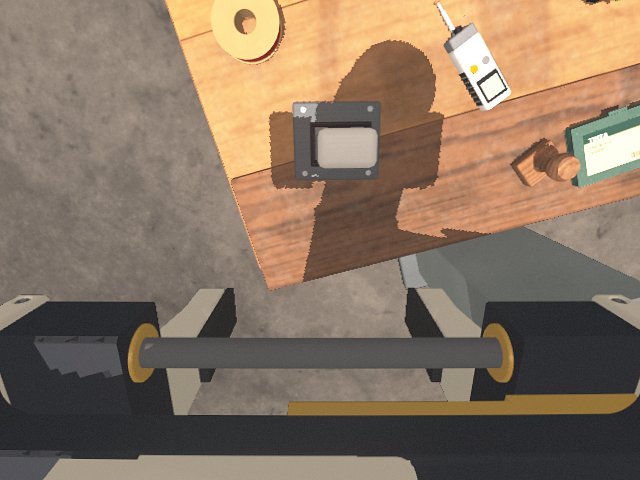

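The wrist view shows the thermometer top centred at (347,148) with the foot around it. I still need the display side, so I zoom into the scene picture.

```bash
python3 - <<'E'
from h import *
cv2.imwrite('pics/c2.png',cv2.resize(cv2.imread('pics/scene.png')[180:255,190:250],None,fx=8,fy=8,interpolation=2))
T=tool();G=T.copy();G[:3,:3]=(R.from_euler('z',-14.6,degrees=True)*R.from_euler('x',180,degrees=True)).as_matrix();G[:3,3]=[.469,.327,.25]
print(move(G))
E
```

```text
(array([75.6, 18.7, -1.5]), array([ 0.003,  0.003, -0.169]))
```

View pics/c2.png

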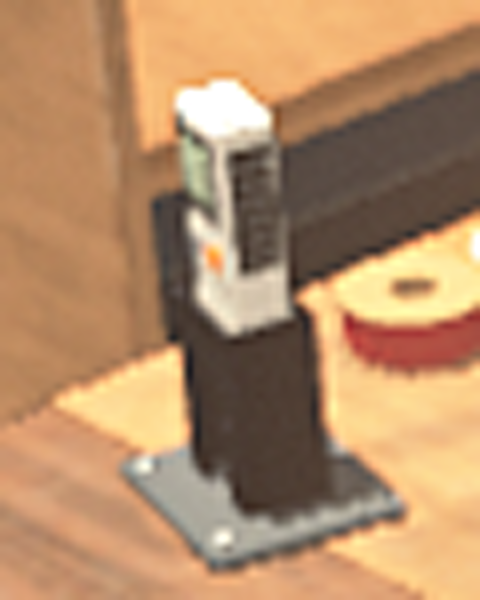

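The green display and orange button face the robot (crop (198,165)), so the thermometer's x axis points away at yaw -14.6°.

Call:
arm_command(steps=[{"translation": [75,19,-1],"rotation": [0,0,-0.17],"claw": 87},{"translation": [75,19,-1],"rotation": [0,0,-0.17],"claw": 87},{"translation": [75,19,-1],"rotation": [0,0,-0.17],"claw": 87},{"translation": [75,19,-1],"rotation": [0,0,-0.17],"claw": 87}])

```text
clock: 1.55
tool_pos: [0.4684, 0.327, 0.2491]
orientation: [179.9, 0.0, -14.6]
force: [-0.7, 0.2, 0.4]
opening: 0.087
gripper_force: 0.0
```

```bash
python3 - <<'E'
from h import *
T=tool();G=T.copy();G[:3,:3]=(R.from_euler('z',-14.6,degrees=True)*R.from_euler('x',180,degrees=True)).as_matrix();G[:3,3]=[.469,.327,.117]
print(T[:3,3],move(G))
E
```

```text
[0.46837518 0.32701552 0.24913178] (array([  0.7,  -0.3, 132.1]), array([ 0.011,  0.007, -0.001]))
```

Call:
arm_command(steps=[{"translation": [0.5,0,40],"rotation": [0,0,0],"claw": 87},{"translation": [0.5,0,80],"rotation": [0,0,0],"claw": 87},{"translation": [0.5,0,115],"rotation": [0,0,0],"claw": 87},{"translation": [0.5,0,132],"rotation": [0,0,0],"claw": 87},{"translation": [0.5,0,132],"rotation": [0,0,0],"claw": 87}])

```text
clock: 2.05
tool_pos: [0.4669, 0.3259, 0.1151]
orientation: [179.7, 0.1, -14.5]
force: [0.2, 0.3, 0.8]
opening: 0.0872
gripper_force: 0.0
```

Call:
arm_command(steps=[{"translation": [0,0,0],"rotation": [0,0,0],"claw": 55},{"translation": [0,0,0],"rotation": [0,0,0],"claw": 48},{"translation": [0,0,0],"rotation": [0,0,0],"claw": 44},{"translation": [0,0,0],"rotation": [0,0,0],"claw": 30},{"translation": [0,0,0],"rotation": [0,0,0],"claw": 30}])

```text
clock: 2.55
tool_pos: [0.4694, 0.3264, 0.1185]
orientation: [-179.9, -0.0, -14.6]
force: [0.3, -0.2, 0.1]
opening: 0.0525
gripper_force: 0.0
```

Call:
arm_command(steps=[{"translation": [0,0,0],"rotation": [0,0,0],"claw": 30},{"translation": [0,0,0],"rotation": [0,0,0],"claw": 30},{"translation": [0,0,0],"rotation": [0,0,0],"claw": 30},{"translation": [0,0,0],"rotation": [0,0,0],"claw": 30}])

```text
clock: 2.95
tool_pos: [0.4693, 0.3263, 0.118]
orientation: [-180.0, -0.0, -14.6]
force: [1.4, 1.0, 1.4]
opening: 0.0395
gripper_force: 30.0
```

Call:
arm_command(steps=[{"translation": [0,0,-10],"rotation": [0,0,0],"claw": 30},{"translation": [0,0,-30],"rotation": [0,0,0],"claw": 30},{"translation": [0,0,-60],"rotation": [0,0,0],"claw": 30},{"translation": [0,0,-90],"rotation": [0,0,0],"claw": 30},{"translation": [0,0,-120],"rotation": [0,0,0],"claw": 30}])

```text
clock: 3.45
tool_pos: [0.4689, 0.3258, 0.2394]
orientation: [180.0, 0.0, -14.6]
force: [-0.3, 0.8, -1.0]
opening: 0.0399
gripper_force: 30.0
```

Call:
arm_command(steps=[{"translation": [0,0,-20],"rotation": [0,0,0],"claw": 30},{"translation": [0,0,-20],"rotation": [0,0,0],"claw": 30},{"translation": [0,0,-20],"rotation": [0,0,0],"claw": 30}])

```text
clock: 3.75
tool_pos: [0.4689, 0.3261, 0.2581]
orientation: [-180.0, 0.0, -14.6]
force: [0.1, -0.5, -2.2]
opening: 0.0398
gripper_force: 30.0
```

```bash
python3 - <<'E'
from h import *
o=ctrl.get_obs();print(o['tool_pos'],o['orientation'],o['opening'],o['gripper_force'],o['force'])
im,P,M=snap('wrist');save('w2.png',im);np.save('w2.npy',P)
im,P,M=snap('scene');save('s2.png',im);np.save('s2.npy',P)
i=P.copy();m=(np.hypot(P[...,0]-o['tool_pos'][0],P[...,1]-o['tool_pos'][1])<.05)
m&=(P[...,2]>.1);v,u=np.where(m);print(u.min(),u.max(),v.min(),v.max())
c=im[max(v.min()-5,0):v.max()+5,u.min()-5:u.max()+5];k=min(600/c.shape[0],350/c.shape[1])
c=cv2.resize(c,None,fx=k,fy=k,interpolation=2);w=cv2.resize(cv2.imread('pics/w2.png'),(440,330))
out=np.zeros((600,800,3),np.uint8);out[:c.shape[0],:c.shape[1]]=c[:,:,::-1];out[:330,360:]=w;cv2.imwrite('pics/c3.png',out)
E
```

```text
[0.46893933 0.32608786 0.25809442] [-1.79965525e+02  1.36191268e-02 -1.46178863e+01] 0.03975168877079779 29.968967735767365 [ 0.1241831  -0.54595503 -2.15160232]
178 225 0 198
```

View pics/c3.png

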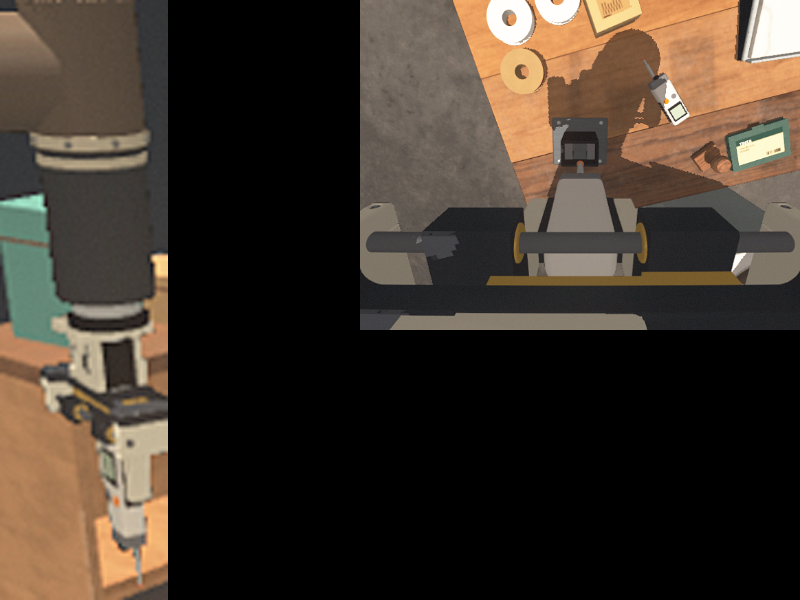

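The thermometer is held cleanly with display and probe free of the stand (wrist inset: probe at (580,165)). Next I move to a tilted look pose near the plate.

```bash
cat >> h.py <<'E'
def plate(psi):
    a,t=np.radians(psi),np.radians(15)
    x=np.array([np.cos(a)*np.cos(t),np.sin(a)*np.cos(t),np.sin(t)]);n=np.array([-np.cos(a)*np.sin(t),-np.sin(a)*np.sin(t),np.cos(t)])
    return x,np.cross(n,x),n
def target(psi,p):
    x,y,n=plate(psi);G=np.eye(4);G[:3,:3]=np.c_[x,-y,-n];G[:3,3]=p;return G
E
python3 - <<'E'
from h import *
x,y,n=plate(-5.6)
print(move(target(-5.6,np.array([.5542,-.0514,.048])+.175*n)), np.array([.5542,-.0514,.048])+.175*n)
E
```

```text
(array([133.3, 350.4,  40.2]), array([ 0.253,  3.008, -1.791])) [ 0.50912283 -0.04698015  0.21703702]
```

Call:
arm_command(steps=[{"translation": [10,26,0],"rotation": [0,0.2,-0.15],"claw": 30},{"translation": [25,66,3],"rotation": [0.05,0.5,-0.35],"claw": 30},{"translation": [40,106,6],"rotation": [0.1,0.9,-0.55],"claw": 30},{"translation": [55,146,10],"rotation": [0.1,1.25,-0.75],"claw": 30},{"translation": [68,180,14],"rotation": [0.13,1.5,-0.9],"claw": 30}])

```text
clock: 4.35
tool_pos: [0.4887, 0.1326, 0.2426]
orientation: [-179.7, -7.5, -10.1]
force: [1.2, -0.3, -1.4]
opening: 0.04
gripper_force: 30.0
```

```bash
python3 - <<'E'
from h import *
x,y,n=plate(-5.6)
print(move(target(-5.6,np.array([.5542,-.0514,.048])+.175*n)))
E
```

```text
(array([ 47.7, 173.4,  31.3]), array([ 0.124,  1.498, -0.879]))
```

Call:
arm_command(steps=[{"translation": [11,40,7],"rotation": [0.03,0.35,-0.2],"claw": 30},{"translation": [22,80,14],"rotation": [0.06,0.7,-0.4],"claw": 30},{"translation": [33,120,21],"rotation": [0.1,1.05,-0.6],"claw": 30},{"translation": [43,155,28],"rotation": [0.12,1.35,-0.8],"claw": 30},{"translation": [48,173,31],"rotation": [0.12,1.5,-0.88],"claw": 30}])

```text
clock: 4.85
tool_pos: [0.5084, -0.0471, 0.2165]
orientation: [-180.0, -14.9, -5.7]
force: [0.2, 0.2, -2.9]
opening: 0.0397
gripper_force: 30.0
```

Call:
arm_command(steps=[{"translation": [0,0,0],"rotation": [0,0,0],"claw": 30},{"translation": [0,0,0],"rotation": [0,0,0],"claw": 30},{"translation": [0,0,0],"rotation": [0,0,0],"claw": 30}])

```text
clock: 5.15
tool_pos: [0.5102, -0.0439, 0.2181]
orientation: [-179.9, -15.0, -5.7]
force: [0.0, 0.1, -1.2]
opening: 0.0397
gripper_force: 30.0
```

```bash
python3 - <<'E'
from h import *
print(ctrl.get_obs()['tool_pos'],ctrl.get_obs()['orientation'])
im,P,M=snap('wrist');save('w3.png',im);np.save('w3.npy',P);T=tool()
print(M.tolist())
im2,P2,_=snap('scene');save('s3.png',im2);np.save('s3.npy',P2)
r,g,b=[im[...,i].astype(int) for i in range(3)]
def rep(n,m):
    q=P[m];q=q[~np.isnan(q).any(1)];q=q[(abs(q[:,1]+.055)<.12)&(q[:,0]>.5)&(q[:,0]<.7)&(q[:,2]>.03)&(q[:,2]<.1)]
    if len(q):print(n,len(q),np.median(q,0).round(4),((q.min(0)+q.max(0))/2).round(4),np.ptp(q,axis=0).round(4))
    return q
rep('spot',(r-g>60)&(r-b>60));rep('blue',(b-r>30));rep('dark',(r+g+b<150))
q=rep('slab',(np.minimum(np.minimum(r,g),b)>150)&(abs(r-b)<40))
c=np.median(q,0);
for _ in range(3):
    c=q.mean(0);n=np.linalg.svd(q-c,full_matrices=False)[2][2];n*=np.sign(n[2]);q=q[abs((q-c)@n)<.003]
print('slab',len(q),c,n,np.degrees(np.arccos(n[2])),'az',np.degrees(np.arctan2(-n[1],-n[0])))
E
```

```text
[ 0.5102268  -0.04391998  0.21805106] [-179.93113587  -15.00003623   -5.65216362]
[[-0.0979036994162299, -0.9939366113768596, -0.05004875827931749, 0.5510450124779278], [-0.9951952218018416, 0.09772133788859075, 0.0060836357589007534, -0.048419770457230664], [-0.0011559166923352888, 0.050403895543389254, -0.9987282469073612, 0.3919006559968367], [0.0, 0.0, 0.0, 1.0]]
spot 170 [ 0.5563 -0.0533  0.0472] [ 0.5559 -0.0533  0.0474] [0.0187 0.0183 0.0067]
blue 524 [ 0.6155 -0.0812  0.0795] [ 0.6157 -0.0811  0.0795] [0.0211 0.0206 0.0084]
dark 19 [ 0.6073 -0.1173  0.0675] [ 0.6094 -0.0627  0.0702] [0.015  0.142  0.0103]
slab 21553 [ 0.6079 -0.0517  0.0603] [ 0.5984 -0.0578  0.055 ] [0.1502 0.2192 0.0499]
slab 20169 [ 0.60733915 -0.0521593   0.06022243] [-0.25650719  0.02707221  0.96616311] 14.947380920541082 az -6.024791339273961
```

View pics/w3.png

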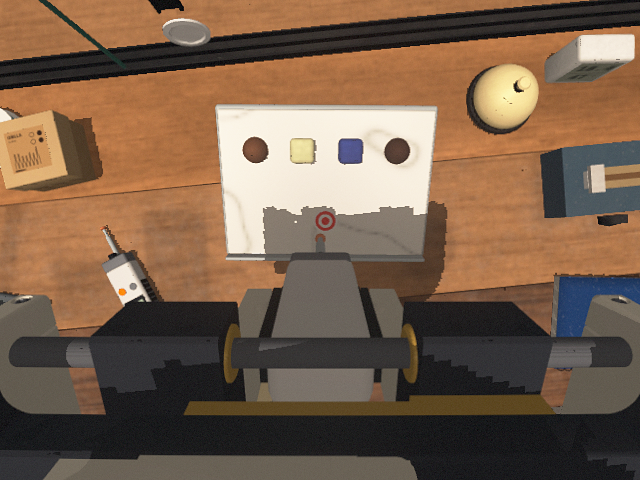

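The picture shows the target at (325,220), the blue bonbon at (350,151) and the probe end at (320,240). I check the probe tip in the tool frame and compute the aim.

```bash
python3 - <<'E'
from h import *
T=tool();Ti=np.linalg.inv(T);P=np.load('w3.npy');Q=P@Ti[:3,:3].T+Ti[:3,3]
m=(abs(Q[...,0]-.006)<.015)&(abs(Q[...,1])<.015)&(Q[...,2]>.055)&(Q[...,2]<.115)
q=Q[m]
for z in np.arange(.06,.115,.006):
    s=q[abs(q[:,2]-z)<.003]
    if len(s):print(round(z,3),len(s),np.median(s,0).round(4),np.ptp(s,axis=0).round(4))
print('max z',q[:,2].max())
S=np.load('s3.npy')@Ti[:3,:3].T+Ti[:3,3]
q=S[(abs(S[...,0])<.04)&(abs(S[...,1])<.04)&(S[...,2]>.0)&(S[...,2]<.115)]
for z in np.arange(.0,.115,.01):
    s=q[abs(q[:,2]-z)<.005]
    if len(s):print('sc',round(z,3),len(s),np.median(s,0).round(4),np.ptp(s,axis=0).round(4))
x,y,n=plate(-5.8);b=np.array([.6155,-.0811,.0795])-.008*n
sp=np.array([.556,-.0533,.0472]);print('blue h',(b-sp)@n,(b-sp)@x,(b-sp)@y)
print(move(target(-5.8,b+.16*n+.0065*x)))
E
```

```text
0.06 2 [0.0081 0.0005 0.0628] [0.     0.0013 0.0001]
0.066 18 [0.0075 0.0009 0.0667] [0.0017 0.0048 0.0049]
0.072 25 [0.0074 0.0005 0.0718] [0.0021 0.0056 0.0056]
0.078 25 [0.0073 0.0005 0.0787] [0.0025 0.0058 0.0053]
0.084 21 [0.0074 0.0005 0.0848] [0.0022 0.0059 0.0054]
0.09 6 [0.0066 0.0005 0.0888] [0.0022 0.006  0.0056]
0.096 10 [0.0064 0.0005 0.0965] [0.0012 0.0031 0.0045]
0.102 56 [0.0063 0.0009 0.1017] [0.0063 0.0079 0.0042]
max z 0.10359922386814573
sc 0.0 23 [-0.0145  0.0063  0.0016] [0.0189 0.0486 0.0047]
sc 0.01 37 [-0.0137  0.0149  0.0112] [0.0218 0.0371 0.0098]
sc 0.02 44 [-0.0131  0.0148  0.0207] [0.0243 0.0387 0.0095]
sc 0.03 48 [-0.0117  0.0179  0.0301] [0.0252 0.0389 0.0099]
sc 0.04 45 [-0.0131  0.0158  0.0408] [0.0267 0.0379 0.0099]
sc 0.05 39 [-0.0125  0.0119  0.0507] [0.0237 0.0342 0.0096]
sc 0.06 6 [-0.0117  0.004   0.0597] [0.014  0.0172 0.0047]
sc 0.07 1 [0.0062 0.0036 0.0744] [0. 0. 0.]
sc 0.08 8 [0.0027 0.0028 0.0779] [0.0035 0.0062 0.0085]
sc 0.09 4 [0.0022 0.0038 0.0872] [0.0016 0.0046 0.0084]
sc 0.1 7 [0.0031 0.0026 0.1032] [0.0061 0.0056 0.0082]
blue h 0.007151389541052808 0.06825186118407088 -0.021644834023055014
(array([75.2, 27. , 10. ]), array([-0.026, -0.004,  0.037]))
```

Call:
arm_command(steps=[{"translation": [15,5,2],"rotation": [0,0,0.04],"claw": 30},{"translation": [35,13,5],"rotation": [0,0,0.04],"claw": 30},{"translation": [55,20,8],"rotation": [0,0,0.04],"claw": 30},{"translation": [70,25,9],"rotation": [0,0,0.04],"claw": 30},{"translation": [75,27,10],"rotation": [0,0,0.04],"claw": 30}])

```text
clock: 5.75
tool_pos: [0.5837, -0.0782, 0.2281]
orientation: [-179.9, -15.0, -5.8]
force: [0.2, -0.5, -1.4]
opening: 0.0401
gripper_force: 30.0
```

Call:
arm_command(steps=[{"translation": [0,0,0],"rotation": [0,0,0],"claw": 30},{"translation": [0,0,0],"rotation": [0,0,0],"claw": 30},{"translation": [0,0,0],"rotation": [0,0,0],"claw": 30}])

```text
clock: 6.05
tool_pos: [0.5815, -0.0782, 0.228]
orientation: [-179.9, -15.0, -5.8]
force: [0.2, 1.4, -1.2]
opening: 0.04
gripper_force: 30.0
```

```bash
python3 - <<'E'
from h import *
x,y,n=plate(-5.8);b=np.array([.6155,-.0811,.0795])-.008*n
print(move(target(-5.8,b+.16*n+.0065*x)),tool()[:3,3])
im,P,M=snap('wrist')
r,g,bb=[im[...,i].astype(int) for i in range(3)]
def rep(nm,m):
    q=P[m];q=q[~np.isnan(q).any(1)];q=q[(abs(q[:,1]+.055)<.12)&(q[:,0]>.5)&(q[:,0]<.7)&(q[:,2]>.03)&(q[:,2]<.1)]
    if len(q):print(nm,len(q),np.median(q,0).round(4),((q.min(0)+q.max(0))/2).round(4),np.ptp(q,axis=0).round(4))
rep('spot',(r-g>60)&(r-bb>60));rep('blue',(bb-r>30))
E
```

```text
(array([ 1. , -0.6,  0.3]), array([-0.026, -0.005, -0.009])) [ 0.58154495 -0.07820605  0.22800532]
```

Call:
arm_command(steps=[{"translation": [1,-0.5,0],"rotation": [0,0,0],"claw": 30},{"translation": [1,-0.5,0],"rotation": [0,0,0],"claw": 30},{"translation": [1,-0.5,0],"rotation": [0,0,0],"claw": 30},{"translation": [1,-0.5,0],"rotation": [0,0,0],"claw": 30},{"translation": [1,-0.5,0],"rotation": [0,0,0],"claw": 30}])

```text
clock: 6.6
tool_pos: [0.5832, -0.0782, 0.2283]
orientation: [-179.9, -15.0, -5.9]
force: [-0.3, -0.5, -1.4]
opening: 0.0398
gripper_force: 30.0
```

Call:
arm_command(steps=[{"translation": [0,0,0],"rotation": [0,0,0],"claw": 30},{"translation": [0,0,0],"rotation": [0,0,0],"claw": 30},{"translation": [0,0,0],"rotation": [0,0,0],"claw": 30},{"translation": [0,0,0],"rotation": [0,0,0],"claw": 30},{"translation": [0,0,0],"rotation": [0,0,0],"claw": 30}])

```text
clock: 7.1
tool_pos: [0.5832, -0.0782, 0.2283]
orientation: [-179.9, -15.0, -5.9]
force: [-0.1, -0.1, -0.8]
opening: 0.0398
gripper_force: 30.0
```

Call:
arm_command(steps=[{"translation": [0,0,0],"rotation": [0,0,0],"claw": 30},{"translation": [0,0,0],"rotation": [0,0,0],"claw": 30},{"translation": [0,0,0],"rotation": [0,0,0],"claw": 30},{"translation": [0,0,0],"rotation": [0,0,0],"claw": 30},{"translation": [0,0,0],"rotation": [0,0,0],"claw": 30}])

```text
clock: 7.6
tool_pos: [0.5832, -0.0782, 0.2283]
orientation: [-179.9, -15.0, -5.9]
force: [-0.1, 0.6, -1.5]
opening: 0.0402
gripper_force: 30.0
```

Call:
arm_command(steps=[{"translation": [0,0,0],"rotation": [0,0,0],"claw": 30},{"translation": [0,0,0],"rotation": [0,0,0],"claw": 30},{"translation": [0,0,0],"rotation": [0,0,0],"claw": 30},{"translation": [0,0,0],"rotation": [0,0,0],"claw": 30},{"translation": [0,0,0],"rotation": [0,0,0],"claw": 30}])

```text
clock: 8.1
tool_pos: [0.5832, -0.0782, 0.2283]
orientation: [-179.9, -15.0, -5.9]
force: [0.1, 0.1, -2.1]
opening: 0.0393
gripper_force: 30.0
```

Call:
arm_command(steps=[{"translation": [0,0,0],"rotation": [0,0,0],"claw": 30},{"translation": [0,0,0],"rotation": [0,0,0],"claw": 30},{"translation": [0,0,0],"rotation": [0,0,0],"claw": 30},{"translation": [0,0,0],"rotation": [0,0,0],"claw": 30},{"translation": [0,0,0],"rotation": [0,0,0],"claw": 30}])

```text
clock: 8.6
tool_pos: [0.5832, -0.0782, 0.2283]
orientation: [-179.9, -15.0, -5.9]
force: [0.4, -0.5, -1.3]
opening: 0.0394
gripper_force: 30.0
```

```bash
python3 - <<'E'
from h import *
x,y,n=plate(-5.8);sp=np.array([.556,-.0533,.0472]);o=ctrl.get_obs();print(o['clock'],o['qvel'].round(2),tool()[:3,3])
# TCP such that tip (6,.5,104 in tool) is 15 mm above the spot
print(move(target(-5.8,sp+.119*n-.006*x+.0005*y)))
E
```

```text
8.6 [-0.03  0.06 -0.11 -0.04 -0.06 -0.03] [ 0.58322468 -0.07819919  0.22832455]
(array([-81.5, -22.3,  48.3]), array([-0.024, -0.008, -0.015]))
```

Call:
arm_command(steps=[{"translation": [-15,-4,0],"rotation": [0,0,0],"claw": 30},{"translation": [-40,-11,0],"rotation": [0,0,0],"claw": 30},{"translation": [-65,-18,8],"rotation": [0,0,0],"claw": 30},{"translation": [-78,-21,25],"rotation": [0,0,0],"claw": 30},{"translation": [-81,-22,40],"rotation": [0,0,0],"claw": 30}])

```text
clock: 9.1
tool_pos: [0.5166, -0.049, 0.1683]
orientation: [-179.8, -15.1, -5.9]
force: [0.6, -0.6, -0.9]
opening: 0.0398
gripper_force: 30.0
```

Call:
arm_command(steps=[{"translation": [0,0,5],"rotation": [0,0,0],"claw": 30},{"translation": [0,0,8],"rotation": [0,0,0],"claw": 30},{"translation": [0,0,8],"rotation": [0,0,0],"claw": 30},{"translation": [0,0,8],"rotation": [0,0,0],"claw": 30},{"translation": [0,0,8],"rotation": [0,0,0],"claw": 30}])

```text
clock: 9.6
tool_pos: [0.5205, -0.0495, 0.1616]
orientation: [-179.8, -15.1, -5.9]
force: [-0.9, 0.0, -1.0]
opening: 0.0398
gripper_force: 30.0
```

```bash
python3 - <<'E'
from h import *
x,y,n=plate(-5.8);sp=np.array([.556,-.0533,.0472]);T=tool()
im,P,M=snap('wrist');save('w4.png',im)
print(move(target(-5.8,sp+.119*n-.006*x+.0005*y)),T[:3,3])
Ti=np.linalg.inv(T);Q=P@Ti[:3,:3].T+Ti[:3,3]
r,g,b=[im[...,i].astype(int) for i in range(3)]
m=(r-g>50)&(r-b>50)&(abs(Q[...,0])<.035)&(abs(Q[...,1])<.03)&(Q[...,2]>.08)
q=Q[m];print('red in tool',len(q),np.median(q,0),q.min(0),q.max(0))
m=(abs(Q[...,0])<.05)&(abs(Q[...,1])<.05)&(Q[...,2]>.108);s=Q[m];print('plate z',np.percentile(s[:,2],[5,50,95]))
s=Q[(abs(Q[...,0]-.006)<.01)&(abs(Q[...,1])<.01)&(Q[...,2]>.09)&(Q[...,2]<.108)];print('tip',len(s),np.median(s,0),s.max(0))
cv2.imwrite('pics/c4.png',cv2.resize(im[180:280,250:390],None,fx=5,fy=5,interpolation=2)[:,:,::-1])
o=ctrl.get_obs();print(o['force'],o['opening'])
E
```

```text
(array([-1. , -0.3,  0.7]), array([-0.026, -0.016, -0.018])) [ 0.52051682 -0.04950052  0.16158728]
red in tool 219 [0.00612683 0.00092543 0.1198187 ] [-0.00457792 -0.0091207   0.10213209] [0.0139134  0.010114   0.12157734]
plate z [0.11893379 0.12026508 0.12149998]
tip 68 [0.00659382 0.00011454 0.1017618 ] [0.00877469 0.00405562 0.10409368]
[-0.2733998   0.69455392 -0.95859287] 0.03958122848531842
```

View pics/c4.png

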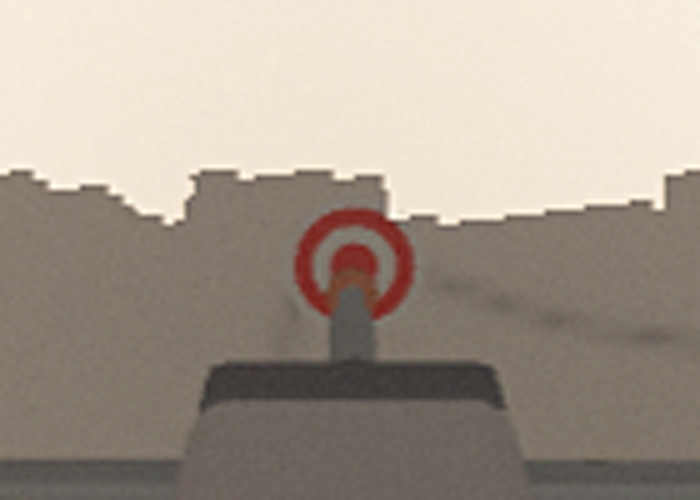

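The crop shows the probe's copper pad just below the red dot at (352,265), laterally centred. The gap is about 16 mm, so I descend slowly by 20 mm.

Call:
arm_command(steps=[{"translation": [-1,0,4],"rotation": [0,0,0],"claw": 30},{"translation": [-1,0,8],"rotation": [0,0,0],"claw": 30},{"translation": [-1,0,11],"rotation": [0,0,0],"claw": 30},{"translation": [-1,0,13],"rotation": [0,0,0],"claw": 30},{"translation": [-1,0,13],"rotation": [0,0,0],"claw": 30}])

```text
clock: 10.15
tool_pos: [0.5223, -0.0498, 0.1477]
orientation: [-179.9, -15.0, -5.9]
force: [-0.5, -0.6, -1.8]
opening: 0.0403
gripper_force: 30.0
```

Call:
arm_command(steps=[{"translation": [0,0,1.5],"rotation": [0,0,0],"claw": 30},{"translation": [0,0,3],"rotation": [0,0,0],"claw": 30},{"translation": [0,0,4.5],"rotation": [0,0,0],"claw": 30},{"translation": [0,0,5.5],"rotation": [0,0,0],"claw": 30},{"translation": [0,0,5.5],"rotation": [0,0,0],"claw": 30}])

```text
clock: 10.65
tool_pos: [0.524, -0.0498, 0.143]
orientation: [-179.9, -15.1, -5.9]
force: [-0.5, -0.0, 0.5]
opening: 0.04
gripper_force: 30.0
```

```bash
python3 - <<'E'
from h import *
x,y,n=plate(-5.8);sp=np.array([.556,-.0533,.0472])
F=[]
for i in range(6):
    im,P,M=snap('wrist');F.append(ctrl.get_obs()['force'])
T=tool();print('force',np.mean(F,0),'along n',np.mean(F,0)@n, 'TCP height over plate',(T[:3,3]-sp)@n,'tip offs',((T@[.006,.0005,.104,1])[:3]-sp)@np.c_[x,y,n])
Ti=np.linalg.inv(T);Q=P@Ti[:3,:3].T+Ti[:3,3]
m=(abs(Q[...,0]-.03)<.03)&(abs(Q[...,1])<.04)&(Q[...,2]>.09);s=Q[m];print('plate z',np.percentile(s[:,2],[5,50,95]))
cv2.imwrite('pics/c5.png',cv2.resize(im[180:280,250:390],None,fx=5,fy=5,interpolation=2)[:,:,::-1])
E
```

```text
force [-0.69416356  0.22584792  0.65867217] along n 0.8208785842718225 TCP height over plate 0.1009304590758143 tip offs [-1.65832065e-04 -1.54972374e-05 -3.06421159e-03]
plate z [0.10034479 0.10151168 0.1026539 ]
```

View pics/c5.png

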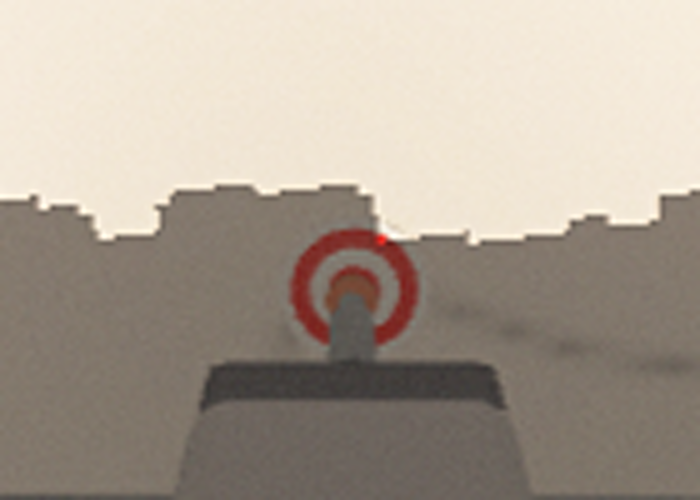

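The pad now covers the red dot at (352,290). Force and geometry both give about 3 mm compression, so I press 2 mm more.

Call:
arm_command(steps=[{"translation": [0,0,1],"rotation": [0,0,0],"claw": 30},{"translation": [0,0,2],"rotation": [0,0,0],"claw": 30},{"translation": [0,0,2],"rotation": [0,0,0],"claw": 30},{"translation": [0,0,2],"rotation": [0,0,0],"claw": 30},{"translation": [0,0,2],"rotation": [0,0,0],"claw": 30}])

```text
clock: 11.45
tool_pos: [0.5245, -0.0498, 0.1411]
orientation: [-179.9, -15.1, -5.9]
force: [-1.0, 0.4, 1.1]
opening: 0.0399
gripper_force: 30.0
```

Call:
arm_command(steps=[{"translation": [0,0,0],"rotation": [0,0,0],"claw": 30},{"translation": [0,0,0],"rotation": [0,0,0],"claw": 30},{"translation": [0,0,0],"rotation": [0,0,0],"claw": 30},{"translation": [0,0,0],"rotation": [0,0,0],"claw": 30},{"translation": [0,0,0],"rotation": [0,0,0],"claw": 30}])

```text
clock: 11.95
tool_pos: [0.5245, -0.0498, 0.141]
orientation: [-179.9, -15.1, -5.9]
force: [-0.5, 0.3, 2.0]
opening: 0.0398
gripper_force: 30.0
```

```bash
python3 - <<'E'
from h import *
x,y,n=plate(-5.8);sp=np.array([.556,-.0533,.0472])
F=[]
for i in range(10):
    im,P,M=snap('wrist');F.append(ctrl.get_obs()['force'])
T=tool();print('along n',np.mean(F,0)@n,'tip offs',((T@[.006,.0005,.104,1])[:3]-sp)@np.c_[x,y,n])
Ti=np.linalg.inv(T);Q=P@Ti[:3,:3].T+Ti[:3,3]
m=(abs(Q[...,0]-.03)<.03)&(abs(Q[...,1])<.04)&(Q[...,2]>.09);s=Q[m];print('plate z',np.percentile(s[:,2],[5,50,95]))
m=(abs(Q[...,0])<.025)&(abs(Q[...,1])<.03)&(Q[...,2]<.03)&(Q[...,2]>-.06);s=Q[m];print('case top z',np.percentile(s[:,2],[1,5,50]))
print(ctrl.get_obs()['clock'])
E
```

```text
along n 1.5813858865559929 tip offs [-3.05679604e-04 -4.29022137e-05 -5.19488412e-03]
plate z [0.09817886 0.09935818 0.10046372]
case top z [-0.05707135 -0.05474114 -0.03429233]
12.45
```

```bash
python3 -c "
from plant import ctrl
print(ctrl.close_job())"
```

```text
the job is handed in; nothing more can be done
None
```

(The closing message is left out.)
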